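# Vent the vacuum chamber and take its lid off

### The job

The blue vacuum chamber on the bench is still under vacuum: turn the red vent tap on its lid fully open, then lift the lid off by its black knob, keeping it level, and lay it the same way up on the middle of the round green mat, without dropping it, and let go. Leave the tap open, and do not shift or knock over the pipette stand, tube rack, bottle or jar.

Things in the scene. Friction and masses are not known exactly. Their poses are not given: they have to be found in the camera images.
- chamber: Blue round vacuum chamber with a thick black collar at the rim, fixed to the bench, on either side and at any yaw. 180 mm across the collar, rim 110 mm above the bench; the lid's origin starts 86 mm above the bench. Origin at the centre of its underside, z up.
- lid: Loose clear round lid, about 0.4 to 0.8 kg: flange 180 mm across (24 to 36 mm above the origin) over a black skirt 144 mm across reaching 24 mm down, into the chamber at the start. Origin: centre of the skirt's underside. While the tap is shut, vacuum holds it fast; with the tap fully open it is free and lifts straight up, with 4 mm side play, clear after 24 mm. On the mat it rests on its skirt.
- lid_knob (a point): Centre of the black lifting knob on the lid's axis, 65 mm above the lid's origin: upright cylinder 34 mm across, underside 12 mm and top 46 mm above the flange. Axes as the lid's. The tap stands at x = +52 mm, a round steel gauge (44 mm across, 31 mm tall) at x = -58 mm; on both sides along y there is free room for fingers.
- tap_pivot (a point): On the tap's upright turning axis, 24 mm above the flange's top face, at x = +52 mm in the lid's frame. Axes as the lid's. The pivot is a red hub 22 mm across on a brass body 26 mm across.
- tap_tip (a point): At the free end of the red tap lever, 44 mm out from the turning axis, at half the height of the lever. The lever is a flat bar 8 mm thick and 16 mm tall (18 to 34 mm above the flange). Axes: x along the lever outwards, z up.
- tap (a joint): Angle of the tap lever, rad. 0 = shut, lever points outwards from the knob (lid's +x); grows counter-clockwise from above to the stop at 1.57 = fully open, lever along the lid's +y, in line with the brass hose barb (which points to -y). Starts at 0 to 0.4. Stays where it is left; a fingertip pushing the lever's side with 1 N turns it. The gauge's red needle turns with it.
- mat: Round green mat fixed flat on the bench, 200 mm across, 4 mm thick, with a thin white ring of 144 mm diameter marked on it; on the other side of the bench from the chamber. Origin at the centre of its underside.
- pipettes_mid (a point): Bystander: white pipette stand, 96 mm across at the foot, 277 mm tall, with four pipettes, in the middle between chamber and mat and somewhat farther away. Point on its axis 140 mm above the bench.
- rack_mid (a point): Bystander: low red tube rack, 50 by 110 mm, 62 mm tall, in the middle between chamber and mat, nearer the robot. Point at its centre, 30 mm above the bench.
- amber_mid (a point): Bystander: amber bottle 66 mm across, 150 mm tall. Point on its axis 75 mm above the bench.
- jar_mid (a point): Bystander: clear jar with blue cap, 66 mm across, 100 mm tall. Point on its axis 50 mm above the bench.
Mind the look-alikes: they are no part of the job. What is meant by the mat is not purple, and is the larger of those in its own colour.

How it is judged:
On the way, in this order (a step that is already met when the one before it is completed fails the run):
1. the vent tap is turned open (past 1.35 rad) with the lid still on the chamber (value of joint tap above 1.35 rad and z of lid_knob in the frame of chamber below 0.161 m), for 0.2 s.
2. the lid is lifted clear of the chamber (z of lid_knob in the frame of chamber above 0.18 m and contact force between lid and chamber below 0.1 N), for 0.1 s.
At the end, for the whole second after the job is handed in: The lid lies level (within 3.5 degrees), right way up and at rest on the green mat, its centre within 30 mm of the mat's centre; the tap is still open (past 1.25 rad); the pipette stand, rack, bottle and jar stand upright within 30 mm of where they were (value of joint tap above 1.25 rad and horizontal distance between lid_knob and mat below 0.03 m and angle between lid_knob's own z axis and vertical below 0.06 rad and height (world z) of lid_knob between 0.06 and 0.075 m and linear speed of lid below 0.02 m/s and contact force between lid and mat above 1 N and distance of each of pipettes_mid, rack_mid, amber_mid, jar_mid from where it was at the start of the episode below 0.03 m and angle between each of pipettes_mid, rack_mid, amber_mid, jar_mid's own z axis and vertical below 0.25 rad); the robot touches nothing.
It fails at once if the lid is raised from the chamber while the tap is not open (less than about two thirds of its turn) (value of joint tap below 1 rad and z of lid_knob in the frame of chamber above 0.161 m and horizontal distance between lid_knob and chamber below 0.09 m).
It fails at once if the lid is tipped more than 25 degrees (angle between lid_knob's own z axis and vertical above 0.44 rad).
It fails at once if the lid falls from more than 20 mm above where it should lie, or is thrown (contact force between lid and the fingers below 0.1 N and height (world z) of lid_knob above 0.09 m and horizontal distance between lid_knob and chamber above 0.03 m and linear speed of lid above 0.35 m/s).
It fails at once if the pipette stand, tube rack, bottle or jar is shifted more than 30 mm or knocked over (distance of any of pipettes_mid, rack_mid, amber_mid, jar_mid from where it was at the start of the episode above 0.03 m or angle between any of pipettes_mid, rack_mid, amber_mid, jar_mid's own z axis and vertical above 0.35 rad).
It also fails if it takes over 59 s, if anything falls off the work surface, if the arm or the gripper's body presses on something with over 40 N, if the wrist force passes 120 N, or if a joint passes its speed limit or range.

### The arm

A 6-joint arm with a two-finger parallel gripper is mounted at the origin on the work surface. World frame = base frame: x ahead of the robot, y to its left, z up, the work surface at z = 0. Lengths are in m, angles in rad, forces in N, time in s.
With the tool pointing down it reaches from about 0.225 to 0.875 m from the base axis. Payload 3.4 kg.
Tool frame: the origin (TCP) lies between the finger pads; the fingertips stand 8 mm ahead of it and the grasp point (between the pads) lies 11 mm behind it; z points along the fingers, y is the line along which they close (so a half turn about z gives the same grasp; the last joint's range is limited). The gripper opens to 85 mm and grips with 20 to 120 N. Pads are 22 mm wide; open, the fingers measure 114 mm over their backs; the gripper's body (76 mm by 85 mm) begins 54 mm behind the grasp point. The pads swing forward as they close: fully open they stand 13 mm farther back than shut.
Start: joints at [-1.382, 0.276, 1.505, -0, 1.361, -0.121], TCP at [0.175, -0.548, 0.213] pointing down, gripper open.
Joint ranges: [-2.89, 2.89], [-0.75, 2.08], [0.22, 2.7], [-1.18, 4.32], [0.11, 2.71], [-2.7, 2.7]. Speed limits (rad/s): [2.57, 2.57, 3.14, 3.14, 3.14, 3.14].

### API

Orientations are given as a unit quaternion [w, x, y, z].
In Python, from rig import manip gives the robot as it stands.
- The arm moves only by the tool move_arm, never from a script. Its argument "deltas" is a list that holds one entry, the list of rows, each a list of 5 numbers: the shift along the tool's x, y, z normalised to -1 to 1, where 1 is 80 cm, then the turn about the tool's z normalised to -1 to 1, where 1 is 120 degrees, then the closure, from -1 (fully open) to 1 (shut). In form: [[[tx, ty, tz, twist, grip], ...]]. A call has 1 to 12 rows; each row is the pose to reach, as a shift and turn from the pose commanded when the call began, along the tool's axes at that moment; what a row does not reach only later rows make up. A row lasts 1/10 s, in which the tool goes at most 50 mm and 8.59 degrees, less where a joint would pass 70% of its speed; a pose out of reach is approached as far as the arm can. A call with a number of a shift or a turn outside -1 to 1 is refused whole. A call with a gripper value outside its range is refused whole. The fingers move at their own pace and stop on an object; "squeeze" is the grip in N (left out, the last holds). Time passes only in rows, so rows that repeat a pose let the fingers close. It gives the time, the measured TCP pose, the force, the opening and the grip force at its end, in the units of the state.
- manip.get_state(): the state, without advancing time (a new reading comes with each control period).
- manip.get_image(name): name is "side" or "top" or "wrist"; returns the picture (420x560x3 uint8, red, green, blue); there is no depth.
- manip.camera_params(name): a dict with "fx", "fy", "cx", "cy" (pixels), "R" (3x3) and "t" (3): a world point X has camera coordinates R X + t; the wrist camera has in their place "tool_from_camera" (4x4, takes a point from camera to tool coordinates, whose origin is the TCP and whose axes are the flange's). Camera axes: x right, y down, z forward; pixel columns grow to the right and rows downward; lengths in m; the calibration is good to about 2 mm. A picture is of the moment at which its call begins: read the wrist's pose just before it. camera_params takes no time and is no camera call.
- manip.sign_off(): hands the job in; it is judged then, once.
The state is a dict: "clock": time; "qpos": joint angles; "qd": joint speeds; "effort": joint torques, N m; "position": TCP position; "ee_rot": TCP orientation; "contact_force": force on the tool from outside, world axes, zero at the start; "moment": the same for the moment, N m; "width": finger opening in m; "gripper_force": force on a finger pad.
Only numpy, scipy, OpenCV 4.12 (cv2) and the standard library are available. Lean on these libraries where they do the work, as an engineer would, in place of code of your own. Each camera call takes 0.05 s, during which the arm holds its last target. There are 200 camera calls.

## Working session

There is one attempt and no reset: what is moved stays moved. The work goes in short steps, Python scripts to look and compute and a tool call to move; the robot and the scene stay as the last step left them, time stands still between calls to the robot, and variables do not carry over. Pictures are saved under pics/ and viewed, at most 12 in all, crops included, and the job is handed in when it is done.

Besides the shell and the picture viewer there is one more tool, called after "Call:" as a command line: name --argument value ..., lists and objects as JSON in quotes. move_arm: Moves the arm, as the interface text tells. Scaled input: -1 to 1 covers 80 cm each way for a shift and 120 degrees each way for a turn. Its arguments: {"type":"object","properties":{"deltas":{"type":"array","items":{"type":"array","items":{"type":"array","items":{"type":"number","minimum":-1,"maximum":1}}}},"squeeze":{"type":"number"}},"required":["deltas"]}

```bash
mkdir -p pics; ls; python3 - <<'E'
from rig import manip
import cv2,json,numpy as np
s=manip.get_state();print({k:np.round(v,3).tolist() for k,v in s.items()})
for n in("top","side"):
    im=manip.get_image(n);cv2.imwrite(f"pics/{n}0.png",im[...,::-1])
    print(n,{k:np.round(v,4).tolist() for k,v in manip.camera_params(n).items()})
print({k:np.round(v,4).tolist() for k,v in manip.camera_params("wrist").items()})
E
```

```text
pics
{'clock': 0.0, 'qpos': [-1.382, 0.277, 1.506, -0.0, 1.361, -0.121], 'qd': [-0.001, 0.001, 0.001, 0.001, -0.002, 0.001], 'effort': [0.001, -41.677, -24.581, 0.0, 0.011, -0.0], 'position': [0.175, -0.547, 0.212], 'ee_rot': [-0.001, 0.988, 0.154, -0.0], 'contact_force': [-0.264, -0.411, 1.12], 'moment': [0.028, -0.024, 0.051], 'gripper_force': 0.0, 'width': 0.085}
top {'fx': 456.6528, 'fy': 456.6528, 'cx': 274.1478, 'cy': 208.2512, 'R': [[-0.003, -0.9999, 0.0128], [-0.9915, 0.0013, -0.1298], [0.1298, -0.0131, -0.9915]], 't': [0.0015, 0.5203, 1.424]}
side {'fx': 476.9299, 'fy': 476.9299, 'cx': 284.6849, 'cy': 214.0209, 'R': [[-0.9616, -0.2743, -0.0106], [-0.1392, 0.5206, -0.8424], [0.2366, -0.8085, -0.5388]], 't': [0.4834, 0.1893, 1.3726]}
{'fx': 358.4875, 'fy': 358.4875, 'cx': 277.203, 'cy': 209.5867, 'tool_from_camera': [[-0.0002, -0.9581, -0.2865, 0.0733], [1.0, -0.0001, -0.0004, 0.0007], [0.0003, -0.2865, 0.9581, -0.1609], [0.0, 0.0, 0.0, 1.0]]}
```

View pics/top0.png

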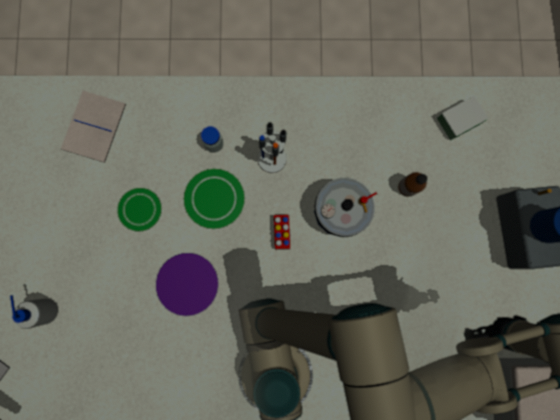

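View pics/side0.png

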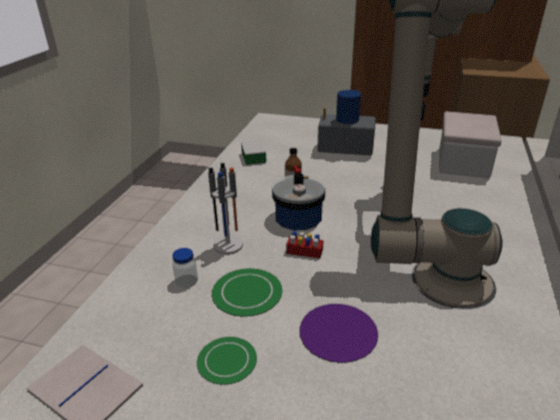

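The top view shows the chamber at (345,207) with the knob at (347,205), the red tap at (365,200) and the gauge at (328,211). There are three possible mats: large green (214,198), small green (139,209) and purple (187,284). I choose the large green one. The other red things are the rack at (282,231) and the gauge needle. The bottle is at (414,183), the jar at (210,138) and the pipette stand at (272,150).

```bash
cat > h.py <<'E'
import cv2,numpy as np
from rig import manip
from scipy.spatial.transform import Rotation as Ro
def cam(n,s=None):
    p=manip.camera_params(n)
    if n=="wrist":
        s=s or manip.get_state();T=np.eye(4);q=s["ee_rot"]
        T[:3,:3]=Ro.from_quat([q[1],q[2],q[3],q[0]]).as_matrix();T[:3,3]=s["position"]
        W=T@np.array(p["tool_from_camera"]);R=W[:3,:3].T;t=-R@W[:3,3]
    else:R,t=np.array(p["R"]),np.array(p["t"])
    return p,R,t
def ray(c,uv,z):
    p,R,t=c
    d=R.T@np.array([(uv[0]-p["cx"])/p["fx"],(uv[1]-p["cy"])/p["fy"],1]);o=-R.T@t
    return o+d*(z-o[2])/d[2]
def proj(c,X):
    p,R,t=c;x=R@np.asarray(X)+t
    return np.array([p["fx"]*x[0]/x[2]+p["cx"],p["fy"]*x[1]/x[2]+p["cy"]])
def blobs(im,lo,hi,amin=8):
    m=cv2.inRange(cv2.cvtColor(im,cv2.COLOR_RGB2HSV),np.array(lo),np.array(hi))
    n,l,st,ce=cv2.connectedComponentsWithStats(m)
    return [(st[i,4],*np.round(ce[i],1)) for i in range(1,n) if st[i,4]>=amin],m
def tool(s,X):
    "offset of world point from TCP in tool axes, units of the move (0.8 m)"
    q=s["ee_rot"];return Ro.from_quat([q[1],q[2],q[3],q[0]]).inv().apply(np.asarray(X)-s["position"])/.8
E
python3 - <<'E'
from h import *
im=cv2.imread("pics/top0.png")[...,::-1].copy();c=cam("top")
g,m=blobs(im,(50,120,40),(75,255,255),300);print("green",g)
cs,_=cv2.findContours(m,cv2.RETR_EXTERNAL,cv2.CHAIN_APPROX_NONE)
for k in cs:
    if cv2.contourArea(k)>500:
        e=cv2.fitEllipse(k);print("mat",np.round(e[0],1),np.round(e[1],1),ray(c,e[0],.004).round(4))
r,_=blobs(im,(0,120,70),(8,255,255),6);print("red",r)
for n,uv,z in (("knob",(347,205),.156),("gaugetop",(328,211),.153),("pip",(272,163),0),("rack",(282,231),.06),("amber",(416,179),.15),("jar",(210,135),.1)):print(n,ray(c,uv,z).round(3))
cv2.imwrite("pics/c1.png",cv2.resize(im[170:250,300:400][...,::-1],None,fx=7,fy=7,interpolation=cv2.INTER_CUBIC))
E
```

```text
green [(np.int32(1166), np.float64(213.5), np.float64(198.5)), (np.int32(1255), np.float64(213.5), np.float64(198.0)), (np.int32(1263), np.float64(139.0), np.float64(209.2))]
mat [139.  209.1] [40.9 42.6] [0.5219 0.4386 0.004 ]
mat [213.6 198.3] [57.8 59.1] [0.5574 0.1973 0.004 ]
red [(np.int32(62), np.float64(366.6), np.float64(197.6)), (np.int32(109), np.float64(281.5), np.float64(222.8)), (np.int32(10), np.float64(275.0), np.float64(230.7)), (np.int32(91), np.float64(281.5), np.float64(243.4))]
knob [ 0.514 -0.212  0.156]
gaugetop [ 0.496 -0.156  0.153]
pip [0.676 0.007 0.   ]
rack [ 0.445 -0.024  0.06 ]
amber [ 0.592 -0.42   0.15 ]
jar [0.741 0.2   0.1  ]
```

View pics/c1.png

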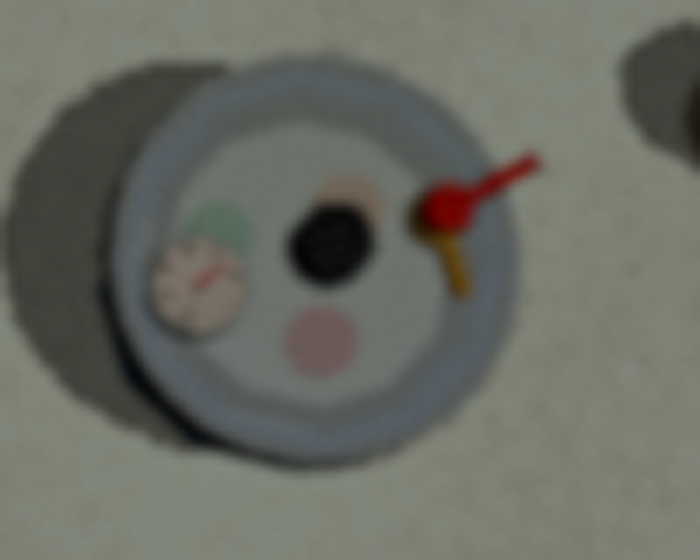

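The crop confirms the choice: black knob at (347.4,204.3), red hub at (364.1,199.7), lever tip at (376.4,192.9), gauge at (328.6,210.7). The lid's +x has a yaw of about -73°, and the lever sits about 12° open. I'll go above the lid with the gripper shut.

Call:
move_arm --deltas '[[[0.515,-0.275,-0.0875,-0.09,1],[0.515,-0.275,-0.0875,-0.09,1],[0.515,-0.275,-0.0875,-0.09,1],[0.515,-0.275,-0.0875,-0.09,1],[0.515,-0.275,-0.0875,-0.09,1],[0.515,-0.275,-0.0875,-0.09,1],[0.515,-0.275,-0.0875,-0.09,1],[0.515,-0.275,-0.0875,-0.09,1],[0.515,-0.275,-0.0875,-0.09,1],[0.515,-0.275,-0.0875,-0.09,1],[0.515,-0.275,-0.0875,-0.09,1],[0.515,-0.275,-0.0875,-0.09,1]]]'

```text
clock: 1.3
position: [0.5002, -0.2123, 0.282]
ee_rot: [-0.0, 0.969, 0.247, -0.001]
contact_force: [-1.0, -0.4, -1.2]
width: -0.0001
gripper_force: 0.0
```

```bash
python3 - <<'E'
from h import *
s=manip.get_state();im=manip.get_image("wrist");c=cam("wrist",s)
print(s["position"].round(4) if hasattr(s["position"],"round") else s["position"],s["ee_rot"],s["qpos"],s["qd"])
cv2.imwrite("pics/w1.png",im[...,::-1])
print(blobs(im,(0,140,60),(8,255,255),30)[0])
E
```

```text
[ 0.5002 -0.2123  0.282 ] [-7.32776082e-05  9.68966729e-01  2.47189832e-01 -8.12248662e-04] [-5.28754851e-01  1.97467810e-01  1.44169410e+00 -1.03878001e-03
  1.50369024e+00  5.42553598e-01] [-0.03157772 -0.00510851  0.01088225 -0.00444761  0.00213058  0.00192634]
[(np.int32(2098), np.float64(110.1), np.float64(125.5)), (np.int32(42), np.float64(219.8), np.float64(162.1)), (np.int32(808), np.float64(358.6), np.float64(191.3))]
```

View pics/w1.png

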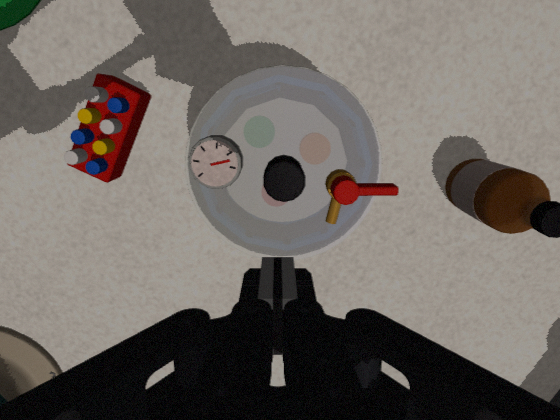

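The wrist view shows the lid with the knob at (284,178), the gauge at (216,161), the red hub at (344,190) and the lever tip at (398,190). The fingertips are at (278,260).

```bash
python3 - <<'E'
from h import *
s=manip.get_state();c=cam("wrist",s);im=cv2.imread("pics/w1.png")[...,::-1].copy()
hub=ray(c,(344,190),.156);tip=ray(c,(397,190),.156);ga=ray(c,(216.5,161),.153);kn=ray(c,(285,182),.168)
for n,v in zip(("hub","tip","gauge","knob"),(hub,tip,ga,kn)):print(n,v.round(4))
yaw=np.arctan2(*(hub-ga)[1::-1]);lev=np.arctan2(*(tip-hub)[1::-1])
print("dist",np.linalg.norm((hub-ga)[:2]),"tipd",np.linalg.norm((tip-hub)[:2]),"yaw",np.degrees(yaw),"lev",np.degrees(lev))
ex=np.array([np.cos(yaw),np.sin(yaw)]);ctr=((hub[:2]-.052*ex)+(ga[:2]+.058*ex))/2;print("centre",ctr)
piv=ctr+.052*ex
for n,X in (("knobtop",[*ctr,.168]),("piv",[*piv,.156])):print(n,proj(c,X).round(1))
# push path of the finger centre: (33,-15) mm in the lever's frame
q=s["ee_rot"];R=Ro.from_quat([q[1],q[2],q[3],q[0]]).as_matrix();yx=np.degrees(np.arctan2(R[1,0],R[0,0]));print("toolx",yx)
def fp(a,back,z):
    a=yaw+np.radians(a);e=np.array([np.cos(a),np.sin(a)]);n=np.array([-e[1],e[0]])
    return np.array([*(piv+.033*e-back*n),z]),-((np.degrees(a)+90-yx+180)%360-180)/120
a0=np.degrees(lev-yaw)
for a,b,z in [(a0,.03,.20),(a0,.03,.143)]+[(a,.015,.143) for a in list(np.arange(round(a0),90,7))+[90]]:
    X,t=fp(a,b,z);print(round(a),X.round(3),tool(s,X).round(3),round(t,3))
E
```

```text
hub [ 0.5299 -0.2598  0.156 ]
tip [ 0.5507 -0.298   0.156 ]
gauge [ 0.5007 -0.1571  0.153 ]
knob [ 0.5147 -0.2124  0.168 ]
dist 0.1067604761450168 tipd 0.04355402903258152 yaw -74.14235951643104 lev -61.45587164951429
centre [ 0.51609629 -0.21129179]
knobtop [284.6 179.8]
piv [345.9 190.4]
toolx 28.544565746962625
13 [ 0.52  -0.305  0.2  ] [-0.033  0.113  0.103] 0.0
13 [ 0.52  -0.305  0.143] [-0.033  0.113  0.174] 0.0
13 [ 0.533 -0.297  0.143] [-0.014  0.113  0.174] -0.003
20 [ 0.537 -0.297  0.143] [-0.009  0.115  0.174] -0.061
27 [ 0.542 -0.296  0.143] [-0.003  0.116  0.174] -0.119
34 [ 0.546 -0.294  0.143] [0.002 0.117 0.174] -0.178
41 [ 0.55  -0.292  0.143] [0.008 0.117 0.174] -0.236
48 [ 0.553 -0.289  0.143] [0.013 0.116 0.174] -0.294
55 [ 0.557 -0.286  0.143] [0.019 0.115 0.174] -0.353
62 [ 0.559 -0.283  0.143] [0.024 0.113 0.174] -0.411
69 [ 0.562 -0.279  0.143] [0.029 0.11  0.174] -0.469
76 [ 0.564 -0.275  0.143] [0.033 0.107 0.174] -0.528
83 [ 0.565 -0.271  0.143] [0.037 0.103 0.174] -0.586
90 [ 0.566 -0.267  0.143] [0.041 0.099 0.174] -0.644
```

Call:
move_arm --deltas '[[[-0.033,0.113,0.1,0,1],[-0.033,0.113,0.1,0,1],[-0.033,0.113,0.1,0,1],[-0.033,0.113,0.174,0,1],[-0.033,0.113,0.174,0,1],[-0.033,0.113,0.174,0,1],[-0.033,0.113,0.174,0,1]]]'

```text
clock: 2.05
position: [0.5213, -0.3052, 0.1453]
ee_rot: [0.001, 0.969, 0.246, 0.001]
contact_force: [-0.5, -0.2, 0.0]
width: 0.0
gripper_force: 0.0
```

Call:
move_arm --deltas '[[[0.019,0,0,0,1],[0.024,0.002,0,-0.06,1],[0.03,0.003,0,-0.12,1],[0.035,0.004,0,-0.18,1],[0.041,0.004,0,-0.236,1],[0.046,0.003,0,-0.294,1],[0.052,0.002,0,-0.353,1],[0.057,0,0,-0.41,1],[0.062,-0.003,0,-0.47,1],[0.066,-0.006,0,-0.528,1],[0.07,-0.01,0,-0.586,1],[0.074,-0.014,0,-0.644,1]]]'

```text
clock: 3.25
position: [0.5695, -0.2657, 0.1458]
ee_rot: [0.002, 0.601, 0.8, 0.0]
contact_force: [-1.1, -0.7, 0.3]
width: -0.0002
gripper_force: 0.0
```

Call:
move_arm --deltas '[[[0,0,0,0,1],[0,0,0,0,1],[0,0,0,0,1]]]'

```text
clock: 3.55
position: [0.568, -0.2665, 0.1443]
ee_rot: [0.001, 0.604, 0.797, 0.0]
contact_force: [-0.5, 0.0, -0.2]
width: -0.0002
gripper_force: 0.0
```

```bash
python3 - <<'E'
from h import *
s=manip.get_state();im=manip.get_image("wrist");cv2.imwrite("pics/w2.png",im[...,::-1])
print(s["position"],s["contact_force"],s["ee_rot"])
E
```

```text
[ 0.56797323 -0.26645678  0.14428587] [-0.51549452  0.02141988 -0.17466645] [8.73421748e-04 6.03519159e-01 7.97348016e-01 5.64003176e-05]
```

View pics/w2.png

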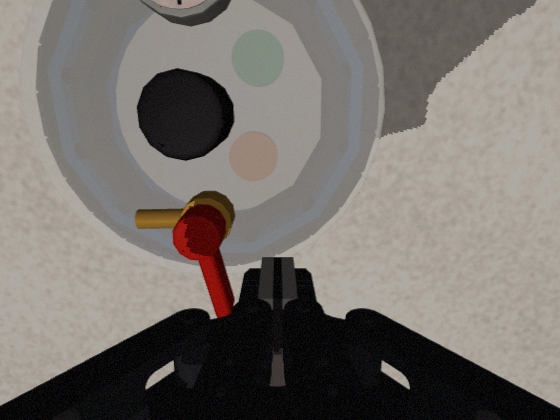

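The view shows the hub at (199,229) and the lever still pointing about 13° open, with its tip near (225,315). The finger at (278,257) is already on the lever's far side, so it passed without pushing. I'll triangulate the heights from the two wrist views.

```bash
python3 - <<'E'
from h import *
c2=cam("wrist",manip.get_state())
s1=dict(position=np.array([.5002,-.2123,.282]),ee_rot=[-7.3e-5,.968967,.24719,-8.1e-4]);c1=cam("wrist",s1)
ct=cam("top");cs=cam("side")
def P(c):
    p,R,t=c;return np.array([[p["fx"],0,p["cx"]],[0,p["fy"],p["cy"]],[0,0,1]])@np.c_[R,t]
def tri(a,ua,b,ub):
    X=cv2.triangulatePoints(P(a),P(b),np.array(ua,float),np.array(ub,float)).ravel();X=X[:3]/X[3]
    return X.round(4),(proj(a,X)-ua).round(1),(proj(b,X)-ub).round(1)
print("hub",tri(c1,(344,190),c2,(199,231)))
print("knob",tri(c1,(285,182),c2,(186,113)))
print("hub t",tri(c1,(344,190),ct,(364.1,199.7)))
im=cv2.imread("pics/w2.png")[...,::-1].copy();print(blobs(im,(0,140,60),(8,255,255),30)[0])
m=manip.get_image("side");t=manip.get_image("top");a=cv2.resize(m[150:250,230:370],None,fx=4,fy=4);b=cv2.resize(t[160:260,300:400],None,fx=2.4,fy=2.4)
o=np.zeros((400,800,3),np.uint8);o[:,:560]=a;o[:240,560:]=b;cv2.imwrite("pics/m3.png",o[...,::-1])
E
```

```text
hub (array([ 0.5287, -0.2614,  0.1488]), array([ 0.1, -0.2]), array([-0.5, -0.1]))
knob (array([ 0.5132, -0.212 ,  0.1562]), array([-0.9, -2. ]), array([-3.4,  2.9]))
hub t (array([ 0.5294, -0.2619,  0.1533]), array([2. , 0.6]), array([-0.4,  0.1]))
[(np.int32(2373), np.float64(202.9), np.float64(256.5))]
```

View pics/m3.png

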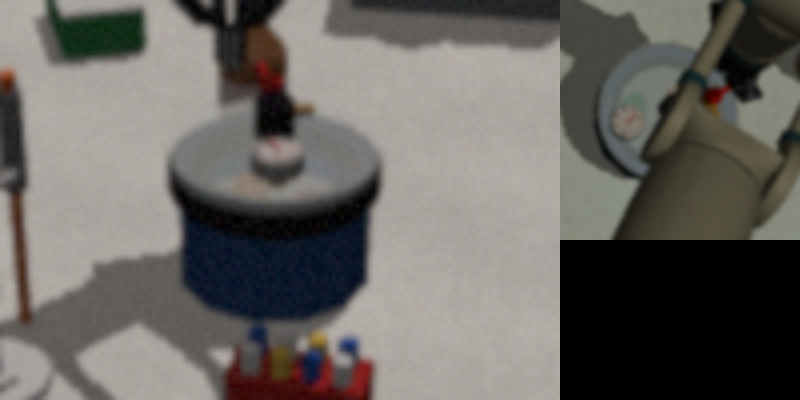

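The side crop shows the red lever at about (268,75), just above the knob, and the fingertips at about (235,100) behind the lid's far edge. I'll check these against projections.

```bash
python3 - <<'E'
from h import *
s=manip.get_state();cs=cam("side");p=s["position"]
f=lambda X:((proj(cs,X)-[230,150])*4).round(0)
print("fingertip",f(p-[0,0,.008]),"15mm up",f(p+[0,0,.015]),"hub",f([.5299,-.261,.153]),"knobtop",f([.5155,-.2118,.168]))
piv=np.array([.5295,-.261]);yaw=np.radians(-74.1)
for a in (0,13,45,90):print(a,f([*(piv+.044*np.array([np.cos(yaw+np.radians(a)),np.sin(yaw+np.radians(a))])),.148]))
# lever side-lines in w2: angle of the red bar, cast at mid z
c=cam("wrist",s);im=cv2.imread("pics/w2.png")[...,::-1].copy();_,m=blobs(im,(0,140,60),(8,255,255),30)
for v in (270,285,300,312):
    u=np.nonzero(m[v])[0];print(v,u.min(),u.max(),ray(c,(u.mean(),v),.154).round(4), ray(c,(u.max(),v),.154).round(4))
E
```

```text
fingertip [230.  91.] 15mm up [230.  67.] hub [270.  81.] knobtop [272.  94.]
0 [269.  63.]
13 [258.  64.]
45 [234.  70.]
90 [219.  87.]
270 202 218 [ 0.5383 -0.2766  0.154 ] [ 0.5418 -0.2756  0.154 ]
285 207 223 [ 0.5422 -0.2835  0.154 ] [ 0.5458 -0.2825  0.154 ]
300 212 227 [ 0.546  -0.2906  0.154 ] [ 0.5495 -0.2897  0.154 ]
312 216 230 [ 0.5491 -0.2965  0.154 ] [ 0.5524 -0.2956  0.154 ]
```

The lever is unmoved and its position fits both views. In the wrist and side pictures the shut fingertips end about 15-20 mm higher than I assumed, so they passed just over the bar. I'll go back, then descend further while watching the force.

```bash
python3 - <<'E'
from h import *
s=manip.get_state();print(tool(s,[.520,-.305,.20]).round(3),tool(s,[.568,-.2665,.20]).round(3))
E
```

```text
[-0.03 -0.07 -0.07] [-0.     0.001 -0.07 ]
```

Call:
move_arm --deltas '[[[0,0,-0.07,0,1],[0,0,-0.07,0,1],[-0.03,-0.07,-0.07,0.644,1],[-0.03,-0.07,-0.07,0.644,1],[-0.03,-0.07,-0.07,0.644,1],[-0.03,-0.07,-0.07,0.644,1],[-0.03,-0.07,-0.07,0.644,1],[-0.03,-0.07,-0.07,0.644,1],[-0.03,-0.07,-0.07,0.644,1],[-0.03,-0.07,-0.07,0.644,1],[-0.03,-0.07,-0.07,0.644,1],[-0.03,-0.07,-0.07,0.644,1]]]'

```text
clock: 4.9
position: [0.5199, -0.305, 0.1994]
ee_rot: [0.0, 0.969, 0.246, 0.0]
contact_force: [0.1, 0.2, 0.5]
width: 0.0004
gripper_force: 0.0
```

Call:
move_arm --deltas '[[[0,0,0.07,0,1],[0,0,0.07,0,1],[0,0,0.075,0,1],[0,0,0.08,0,1],[0,0,0.0825,0,1],[0,0,0.0825,0,1],[0,0,0.0825,0,1]]]'

```text
clock: 5.6
position: [0.5204, -0.3051, 0.1343]
ee_rot: [0.001, 0.969, 0.247, 0.001]
contact_force: [0.0, 0.3, 0.5]
width: -0.0
gripper_force: 0.0
```

Call:
move_arm --deltas '[[[0,0,0.004,0,1],[0,0,0.008,0,1],[0,0,0.01,0,1],[0,0,0.01,0,1]]]'

```text
clock: 6.0
position: [0.5197, -0.3046, 0.125]
ee_rot: [-0.0, 0.969, 0.247, -0.0]
contact_force: [-0.4, -0.6, -0.1]
width: 0.0001
gripper_force: 0.0
```

```bash
python3 - <<'E'
from h import *
s=manip.get_state();c=cam("side");p=s["position"];print(p,s["contact_force"],((proj(c,p-[0,0,.008])-[230,140])*5.5).round(0))
im=manip.get_image("side");w=manip.get_image("wrist")
o=np.zeros((420,1100,3),np.uint8);o[:,:560]=w;o[:,560:]=0
a=cv2.resize(im[140:210,230:330],None,fx=5.5,fy=5.5)[:, :540]
o[:a.shape[0],560:560+a.shape[1]]=a
cv2.imwrite("pics/m4.png",cv2.resize(o,(800,305),interpolation=cv2.INTER_AREA)[...,::-1])
E
```

```text
[ 0.51969503 -0.30458217  0.12495269] [-0.40372136 -0.64106646 -0.07289784] [404. 188.]
```

View pics/m4.png

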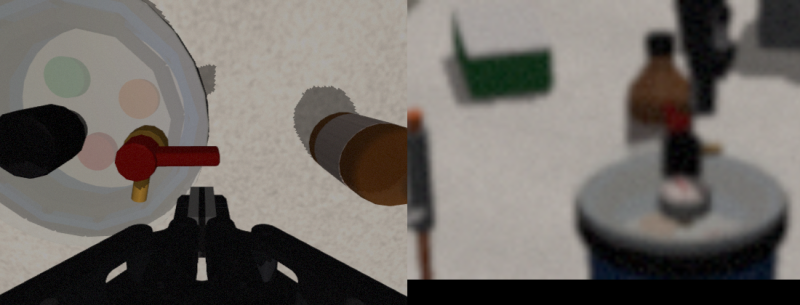

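The wrist part shows the fingertips at about (279,257), just beside the lever, with the flange edge to their left. There's no contact yet. I'll go 9 mm lower, push part of the arc and check.

Call:
move_arm --deltas '[[[0,0,0.006,0,1],[0,0,0.011,0,1],[0,0,0.011,0,1]]]'

```text
clock: 6.4
position: [0.5194, -0.3044, 0.1157]
ee_rot: [-0.001, 0.969, 0.247, -0.001]
contact_force: [-0.4, 0.1, 0.3]
width: 0.0001
gripper_force: 0.0
```

Call:
move_arm --deltas '[[[0.01,0,0,0,1],[0.019,0,0,0,1],[0.024,0.002,0,-0.06,1],[0.03,0.003,0,-0.12,1],[0.035,0.004,0,-0.18,1],[0.035,0.004,0,-0.18,1]]]'

```text
clock: 7.0
position: [0.5471, -0.2938, 0.1167]
ee_rot: [0.0, 0.906, 0.424, 0.0]
contact_force: [0.2, 0.6, 0.9]
width: -0.0002
gripper_force: 0.0
```

```bash
cat > lev.py <<'E'
from h import *
s=manip.get_state();im=manip.get_image("wrist");c=cam("wrist",s);_,m=blobs(im,(0,140,40),(8,255,255),30)
P=np.argwhere(m>0)[:,::-1].astype(float);W=np.array([ray(c,p,.154)[:2] for p in P])
W=W[np.linalg.norm(W-[.5295,-.261],axis=1)<.05];r=np.linalg.norm(W-[.5295,-.261],axis=1);f=W[r>.02].mean(0)-[.5295,-.261]
print("lever yaw",np.degrees(np.arctan2(f[1],f[0])),"tap deg",np.degrees(np.arctan2(f[1],f[0]))+74.1,len(W))
print(s["clock"],s["position"],s["contact_force"])
E
python3 lev.py
```

```text
lever yaw -33.70040752182651 tap deg 40.39959247817348 4743
7.0 [ 0.54708672 -0.29383531  0.11667137] [0.24485732 0.62953071 0.87972399]
```

```bash
python3 - <<'E'
from h import *
s=manip.get_state();q=s["ee_rot"];R=Ro.from_quat([q[1],q[2],q[3],q[0]]).as_matrix();yx=np.degrees(np.arctan2(R[1,0],R[0,0]))
yaw=np.radians(-74.1);piv=np.array([.5295,-.261])
for a in (41,48,55,62,69,76,81,86):
    b=yaw+np.radians(a);e=np.array([np.cos(b),np.sin(b)]);n=np.array([-e[1],e[0]])
    print(a,tool(s,[*(piv+.033*e-.015*n),.1165]).round(3),round(-((np.degrees(b)+90-yx+180)%360-180)/120,3))
E
```

```text
41 [0.004 0.    0.   ] -0.057
48 [0.009 0.002 0.   ] -0.115
55 [0.015 0.002 0.   ] -0.174
62 [0.02  0.002 0.   ] -0.232
69 [0.026 0.002 0.   ] -0.29
76 [0.031 0.    0.   ] -0.349
81 [ 0.035 -0.001  0.   ] -0.39
86 [ 0.038 -0.003  0.   ] -0.432
```

Call:
move_arm --deltas '[[[0.004,0,0,-0.057,1],[0.009,0.002,0,-0.115,1],[0.015,0.002,0,-0.174,1],[0.02,0.002,0,-0.232,1],[0.026,0.002,0,-0.29,1],[0.031,0,0,-0.349,1],[0.035,-0.001,0,-0.39,1],[0.038,-0.003,0,-0.432,1],[0.038,-0.003,0,-0.432,1],[0.038,-0.003,0,-0.432,1]]]'

```text
clock: 8.05
position: [0.5638, -0.2693, 0.1167]
ee_rot: [0.0, 0.631, 0.776, -0.0]
contact_force: [0.4, -0.9, 0.3]
width: -0.0003
gripper_force: 0.1
```

```bash
python3 lev.py
```

```text
lever yaw 14.992809896974926 tap deg 89.09280989697493 4700
8.05 [ 0.56379569 -0.26928366  0.1167167 ] [ 0.43918777 -0.85739098  0.3308642 ]
```

Call:
move_arm --deltas '[[[0.003,0,0,0,1],[0.004,0,0,0,1],[0.004,0,0,0,1]]]'

```text
clock: 8.4
position: [0.5634, -0.2663, 0.1167]
ee_rot: [0.0, 0.63, 0.777, 0.0]
contact_force: [1.4, -1.1, -0.6]
width: 0.0004
gripper_force: 0.6
```

```bash
python3 - <<'E'
from h import *
print(tool(manip.get_state(),[.5155,-.2118,.28]).round(3))
E
```

```text
[ 0.079 -0.044 -0.204]
```

Call:
move_arm --deltas '[[[-0.025,0,0,0,1],[-0.025,0,0,0,1],[-0.025,0,-0.204,-0.033,1],[-0.025,0,-0.204,-0.033,1],[-0.025,0,-0.204,-0.033,1],[-0.025,0,-0.204,-0.033,-1],[0.079,-0.044,-0.204,-0.033,-1],[0.079,-0.044,-0.204,-0.033,-1],[0.079,-0.044,-0.204,-0.033,-1],[0.079,-0.044,-0.204,-0.033,-1],[0.079,-0.044,-0.204,-0.033,-1]]]'

```text
clock: 9.5
position: [0.516, -0.2126, 0.2795]
ee_rot: [0.0, 0.602, 0.798, -0.0]
contact_force: [0.7, -0.4, -0.6]
width: 0.0844
gripper_force: 0.0
```

```bash
python3 lev.py; python3 - <<'E'
from h import *
im=manip.get_image("wrist");s=manip.get_state();print(s["position"],s["ee_rot"],s["width"])
cv2.imwrite("pics/w5.png",im[...,::-1])
E
```

```text
lever yaw 20.128546910598335 tap deg 94.22854691059833 854
9.5 [ 0.51599388 -0.2125754   0.27947255] [ 0.67965291 -0.37971542 -0.61081128]
[ 0.51611306 -0.2127484   0.27926324] [-1.31594488e-04  6.02498344e-01  7.98120106e-01 -1.59421955e-04] 0.08557698436329217
```

View pics/w5.png

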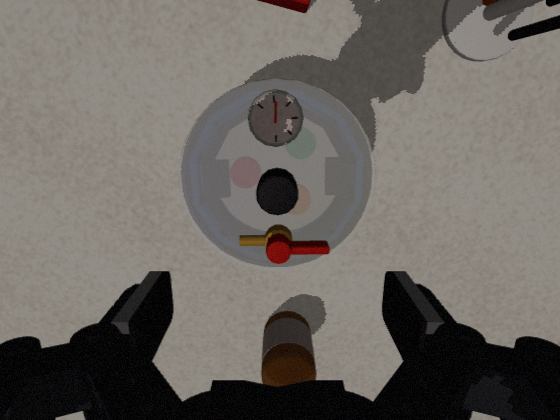

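The tap lever at (305,247) is now in line with the brass barb, so it is fully open. The knob at (277,195) is centred between the open fingers. I'll descend over it and watch the force.

Call:
move_arm --deltas '[[[0.005,0,0.05,0,-1],[0.005,0,0.1,0,-1],[0.005,0,0.15,0,-1],[0.005,0,0.175,0,-1],[0.005,0,0.19,0,-1],[0.005,0,0.19,0,-1]]]'

```text
clock: 10.2
position: [0.5139, -0.208, 0.126]
ee_rot: [-0.002, 0.602, 0.798, -0.0]
contact_force: [-0.0, 0.6, -0.0]
width: 0.0855
gripper_force: 0.0
```

Call:
move_arm --deltas '[[[0,0,0.005,0,-1],[0,0,0.01,0,-1],[0,0,0.015,0,-1],[0,0,0.015,0,-1]]]'

```text
clock: 10.6
position: [0.5144, -0.2078, 0.1159]
ee_rot: [0.0, 0.602, 0.798, -0.0]
contact_force: [-0.4, 0.2, 0.5]
width: 0.0854
gripper_force: 0.0
```

```bash
python3 - <<'E'
from h import *
s=manip.get_state();c=cam("side");p=s["position"];print(p,s["contact_force"],s["ee_rot"])
w=manip.get_image("wrist");im=manip.get_image("side")
o=np.zeros((420,800,3),np.uint8);o[:300,:400]=cv2.resize(w,(400,300));o[:400,400:]=cv2.resize(im[145:225,260:340],None,fx=5,fy=5)
cv2.imwrite("pics/m6.png",o[...,::-1])
E
```

```text
[ 0.51436587 -0.20782811  0.11588701] [-0.36255342  0.19486397  0.46111462] [ 1.24754555e-04  6.02137323e-01  7.98392527e-01 -1.66676815e-05]
```

View pics/m6.png

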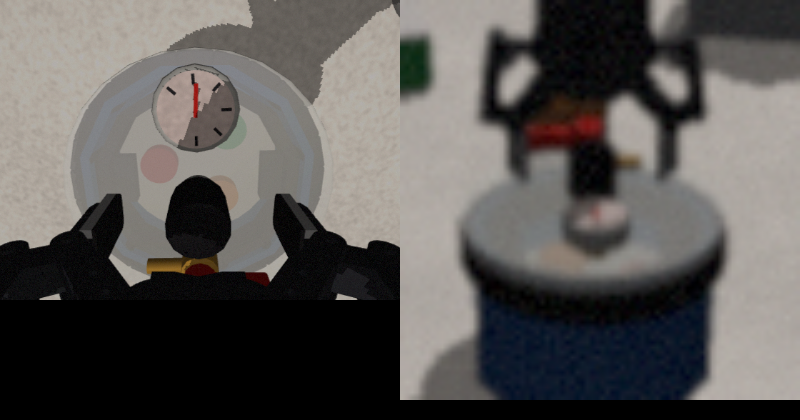

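Both fingers straddle the knob, with the tips at about mid-knob height and above the flange. I'll go 4 mm lower and close.

Call:
move_arm --deltas '[[[0,0,0.005,0,-1],[0,0,0.005,0,-1],[0,0,0.005,0,1],[0,0,0.005,0,1],[0,0,0.005,0,1],[0,0,0.005,0,1],[0,0,0.005,0,1],[0,0,0.005,0,1],[0,0,0.005,0,1],[0,0,0.005,0,1]]]' --squeeze 70

```text
clock: 11.7
position: [0.5145, -0.208, 0.1121]
ee_rot: [0.0, 0.602, 0.798, -0.0]
contact_force: [-0.9, -0.1, 4.1]
width: 0.0325
gripper_force: 69.7
```

Call:
move_arm --deltas '[[[0,0,-0.006,0,1],[0,0,-0.012,0,1],[0,0,-0.02,0,1],[0,0,-0.03,0,1],[0,0,-0.04,0,1],[0,0,-0.05,0,1],[0,0,-0.05,0,1],[0,0,-0.05,0,1],[0,0,-0.05,0,1]]]' --squeeze 80

```text
clock: 12.6
position: [0.514, -0.2077, 0.1515]
ee_rot: [-0.0, 0.602, 0.798, -0.0]
contact_force: [0.7, 0.3, -3.9]
width: 0.0322
gripper_force: 79.6
```

The lid is clear: the lift is about 39 mm and the tool carries its weight. Next I check the mat position in the side view and compute the waypoints.

```bash
python3 - <<'E'
from h import *
im=cv2.imread("pics/side0.png")[...,::-1].copy();_,m=blobs(im,(50,120,40),(75,255,255),300)
for k in cv2.findContours(m,cv2.RETR_EXTERNAL,cv2.CHAIN_APPROX_NONE)[0]:
    if cv2.contourArea(k)>500:e=cv2.fitEllipse(k);print("mat side",e[0],ray(cam("side"),e[0],.004).round(3))
s=manip.get_state()
# knob offset from TCP at the grasp: knob centre is ~at TCP in xy
for X in ([.48,-.15,.225],[.48,0,.225],[.5574,.1973,.225]):print(X,tool(s,X).round(3))
c=cam("top")
print(((ray(c,(272,150),.0)),ray(c,(276,128),.277)))
E
```

```text
mat side (226.45484924316406, 360.25537109375) [0.519 0.448 0.004]
mat side (246.65135192871094, 292.04376220703125) [0.553 0.209 0.004]
[0.48, -0.15, 0.225] [ 0.081 -0.021 -0.092]
[0.48, 0, 0.225] [ 0.261  0.03  -0.092]
[0.5574, 0.1973, 0.225] [ 0.472  0.191 -0.092]
(array([0.71997757, 0.00646846, 0.        ]), array([ 0.70850041, -0.0021184 ,  0.277     ]))
```

Call:
move_arm --deltas '[[[0,0,-0.02,0,1],[0,0,-0.045,0,1],[0,0,-0.07,0,1],[0,0,-0.09,0,1],[0,0,-0.09,0,1],[0,0,-0.09,0,1]]]'

```text
clock: 13.2
position: [0.5141, -0.2077, 0.2232]
ee_rot: [-0.0, 0.602, 0.798, -0.0]
contact_force: [-1.5, 0.2, -4.7]
width: 0.0324
gripper_force: 79.9
```

Call:
move_arm --deltas '[[[0.04,-0.01,0,0,1],[0.081,-0.021,0,0,1],[0.126,-0.008,0,0,1],[0.171,0.005,0,0,1],[0.216,0.018,0,0,1],[0.261,0.03,0,0,1],[0.296,0.057,0,0,1],[0.331,0.084,0,0,1],[0.366,0.11,0,0,1],[0.401,0.137,0,0,1],[0.437,0.164,0,0,1],[0.477,0.193,0,0,1]]]'

```text
clock: 14.4
position: [0.5573, 0.2023, 0.2218]
ee_rot: [-0.001, 0.602, 0.798, -0.002]
contact_force: [1.5, 0.4, -3.9]
width: 0.0327
gripper_force: 80.4
```

Call:
move_arm --deltas '[[[0,0,0,0,1],[0,0,0,0,1],[0,0,0,0,1]]]'

```text
clock: 14.7
position: [0.557, 0.2006, 0.2225]
ee_rot: [-0.001, 0.602, 0.798, -0.001]
contact_force: [-0.5, -0.5, -3.2]
width: 0.0323
gripper_force: 80.6
```

```bash
python3 - <<'E'
from h import *
s=manip.get_state();print(s["position"],s["ee_rot"],s["contact_force"])
w=manip.get_image("wrist");im=manip.get_image("side");cw=cam("wrist",s)
cv2.imwrite("pics/w7raw.png",w[...,::-1])
o=np.zeros((420,800,3),np.uint8);o[:300,:400]=cv2.resize(w,(400,300));o[:400,400:]=cv2.resize(im[140:340,150:350],None,fx=2,fy=2)
cv2.imwrite("pics/m7.png",o[...,::-1])
print("mat projected",proj(cw,[.5574,.1973,.004]),proj(cw,[.553,.209,.004]))
_,m=blobs(w,(45,80,30),(80,255,255),30);P=np.argwhere(m>0)[:,::-1]
W=np.array([ray(cw,p,.004)[:2] for p in P[::7]])
print(len(P),W.min(0),W.max(0),np.median(W,0))
E
```

```text
[0.55695355 0.20060631 0.22246   ] [-6.99978303e-04  6.02261063e-01  7.98297594e-01 -1.44002780e-03] [-0.5065216  -0.48218977 -3.23465486]
mat projected [276.87995617 175.62794449] [275.91796781 164.09898404]Traceback (most recent call last):
  File "<stdin>", line 10, in <module>
    return umr_minimum(a, axis, None, out, keepdims, initial, where)
ValueError: zero-size array to reduction operation minimum which has no identity
```

View pics/m7.png

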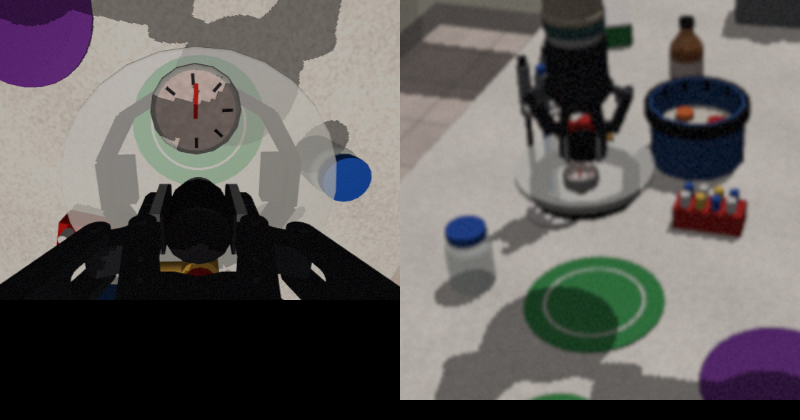

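The wrist part shows the lid level in the grip, with the mat seen through it, centred near (277,167). The side part shows the lid hovering level, and the rack, jar and bottle in place. One more mat estimate through the clear lid, then down.

```bash
python3 - <<'E'
from h import *
w=cv2.imread("pics/w7raw.png")[...,::-1].copy();c=cam("wrist",manip.get_state())
f=cv2.GaussianBlur(w,(5,5),0).astype(int);m=((f[...,1]-np.maximum(f[...,0],f[...,2]))>12).astype(np.uint8)*255
m[:, :150]=0;m[:,400:]=0
P=np.argwhere(m>0)[:,::-1];print(len(P),P.min(0),P.max(0))
h=cv2.convexHull(P.astype(np.int32)).reshape(-1,2).astype(np.float32)
W=np.array([ray(c,p,.004)[:2] for p in h]);(x,y),r=cv2.minEnclosingCircle(W.astype(np.float32));print(x,y,r)
X=np.array([.555,.203,0]);s=manip.get_state();X[2]=s["position"][2];print(tool(s,[x,y,X[2]]),tool(s,X))
E
```

```text
7820 [186  83] [366 256]
0.5587764382362366 0.1975385844707489 0.09929652512073517
[-3.83707106e-03  7.51589040e-04  6.58926494e-07] [ 4.02096009e-03 -1.92043240e-03  9.06157814e-07]
```

Call:
move_arm --deltas '[[[0,0,0.04,0,1],[0,0,0.08,0,1],[0,0,0.12,0,1],[0,0,0.16,0,1],[0,0,0.19,0,1],[0,0,0.21,0,1],[0,0,0.225,0,1],[0,0,0.23,0,1],[0,0,0.23,0,1]]]'

```text
clock: 15.7
position: [0.558, 0.201, 0.0398]
ee_rot: [0.0, 0.602, 0.798, -0.0]
contact_force: [0.4, -0.7, -4.2]
width: 0.0328
gripper_force: 81.2
```

Call:
move_arm --deltas '[[[0,0,0.003,0,1],[0,0,0.005,0,1],[0,0,0.007,0,1],[0,0,0.007,0,1]]]'

```text
clock: 16.1
position: [0.558, 0.2015, 0.0343]
ee_rot: [0.0, 0.602, 0.798, 0.0]
contact_force: [-0.3, 0.0, -3.8]
width: 0.0325
gripper_force: 81.2
```

Call:
move_arm --deltas '[[[0,0,0.002,0,1],[0,0,0.004,0,1],[0,0,0.005,0,1],[0,0,0.005,0,1]]]'

```text
clock: 16.5
position: [0.5579, 0.2015, 0.0302]
ee_rot: [-0.0, 0.602, 0.798, -0.0]
contact_force: [-0.3, -1.7, -3.0]
width: 0.0322
gripper_force: 81.5
```

Call:
move_arm --deltas '[[[0,0,0.001,0,1],[0,0,0.002,0,1],[0,0,0.002,0,1]]]'

```text
clock: 16.8
position: [0.5579, 0.2015, 0.0302]
ee_rot: [0.0, 0.602, 0.798, 0.0]
contact_force: [-3.1, -0.7, 8.4]
width: 0.0319
gripper_force: 82.0
```

The mat is carrying the lid now (+8 N). I'll open, rise and move off.

Call:
move_arm --deltas '[[[0,0,0,0,0.2],[0,0,0,0,-0.2],[0,0,0,0,-1],[0,0,0,0,-1],[0,0,0,0,-1],[0,0,0,0,-1],[0,0,-0.03,0,-1],[0,0,-0.09,0,-1],[0,0,-0.15,0,-1],[0,0,-0.21,0,-1],[0,0,-0.25,0,-1],[0,0,-0.25,0,-1]]]'

```text
clock: 18.0
position: [0.5611, 0.2023, 0.2346]
ee_rot: [0.004, 0.602, 0.798, 0.004]
contact_force: [0.7, -0.1, -0.3]
width: 0.0858
gripper_force: 0.0
```

```bash
python3 - <<'E'
from h import *
s=manip.get_state();print(s["position"],s["contact_force"],s["width"])
w=manip.get_image("wrist");im=manip.get_image("side");c=cam("wrist",s)
o=np.zeros((420,800,3),np.uint8);o[:300,:400]=cv2.resize(w,(400,300));o[:400,400:]=cv2.resize(im[140:340,150:350],None,fx=2,fy=2)
cv2.imwrite("pics/m8.png",o[...,::-1])
print("mat centre at knob-top height projects to",proj(c,[.558,.199,.086])*400/560)
E
```

```text
[0.56111052 0.20227495 0.23459013] [ 0.65414165 -0.14696334 -0.32271876] 0.08581001694844649
mat centre at knob-top height projects to [193.08716595 135.75576047]
```

View pics/m8.png

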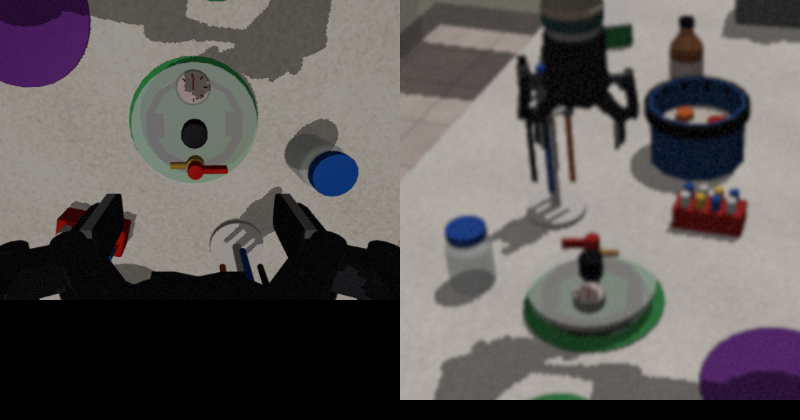

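The lid lies level on the green mat. The knob at (194,135) matches the projected mat centre at (193,136), and the lever is still in line with the barb. The bystanders stand in place and the gripper is clear, so I'm handing in.

```bash
python3 -c "
from rig import manip
print(manip.sign_off())"
```

```text
the job is handed in; nothing more can be done
None
```

I turned the vent tap fully open, lifted the lid off level, set it centred on the large green mat and let go. The last picture shows the tap still open and the pipette stand, rack, bottle and jar standing in place. The job is handed in at about 18 s, and sign-off returned no verdict.

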